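Sort the parts on the repair bench

TASK

Clear up the repair bench by sorting the loose parts: stand both brass fittings upright in the blue tray and both steel bolts upright on their heads in the red tray, and lay the brake pad flat, as it lies now with its dark lining upwards, in the yellow tray; each part should rest on the floor of its tray. The brake pad is half under the low rack, so draw it forward clear of the rack's edge before you lift it. Leave the white jar standing where it is.

Things in the scene. Friction and masses are not known exactly. Their poses are not given: they have to be found in the camera images.
- brass_a_mid (a point): Brass pipe fitting standing upright, 45 mm tall: hexagonal lower part 32 mm across flats (37 mm over corners) from the table to 28 mm, then a round threaded neck 24 mm in diameter to the top. The point is its centre, 22.5 mm above its underside; z is up along the fitting, two of the six flats face its own +x and -x. About 0.16 kg. Belongs in the blue tray. One of two alike.
- brass_b_mid (a point): Brass pipe fitting standing upright, 45 mm tall: hexagonal lower part 32 mm across flats (37 mm over corners) from the table to 28 mm, then a round threaded neck 24 mm in diameter to the top. The point is its centre, 22.5 mm above its underside; z is up along the fitting, two of the six flats face its own +x and -x. About 0.16 kg. Belongs in the blue tray. One of two alike.
- bolt_a_mid (a point): Steel bolt standing upright on its head, 65 mm tall: hexagonal head 30 mm across flats and 13 mm high on the table, above it a round shank 22 mm in diameter to the top. The point is its centre, 32.5 mm above the underside of the head; z is up along the shank. About 0.22 kg. Belongs in the red tray. One of two alike.
- bolt_b_mid (a point): Steel bolt standing upright on its head, 65 mm tall: hexagonal head 30 mm across flats and 13 mm high on the table, above it a round shank 22 mm in diameter to the top. The point is its centre, 32.5 mm above the underside of the head; z is up along the shank. About 0.22 kg. Belongs in the red tray. One of two alike.
- pad_mid (a point): Brake pad lying flat on the bench, about half hidden under the rack: 90 mm (own x) x 45 mm (own y) x 15 mm; dark steel plate 6 mm thick, on it a near-black lining 74 x 43 x 9 mm; copper mark on the free end. The point is its centre, 7.5 mm above its underside; z up, own -x is the end that sticks out. 0.3 kg, loose, slides on the bench. Belongs in the yellow tray.
- rack: Low grey steel rack, fixed, 220 mm deep, 170 mm wide: a 6 mm plate, underside 21 mm above the bench, on two side walls 6 mm thick, open in front. The origin is on the bench under the middle of the plate's white front edge; own -x points out of the opening, y along the edge, z up. A carton and a can stand on it from 130 mm behind the edge, up to 122 mm above the bench.
- tray_blue: Blue plastic tray fixed to the bench, 136 x 136 mm outside, 128 x 128 mm inside, walls 4 mm thick and 18 mm high over the bench, floor 4 mm thick. The origin is the centre of its underside on the bench; x and y run along its sides, z up. The three trays are alike but for colour and may change places. For the brass fittings.
- tray_red: Red plastic tray fixed to the bench, 136 x 136 mm outside, 128 x 128 mm inside, walls 4 mm thick and 18 mm high over the bench, floor 4 mm thick. The origin is the centre of its underside on the bench; x and y run along its sides, z up. The three trays are alike but for colour and may change places. For the bolts.
- tray_yellow: Yellow plastic tray fixed to the bench, 136 x 136 mm outside, 128 x 128 mm inside, walls 4 mm thick and 18 mm high over the bench, floor 4 mm thick. The origin is the centre of its underside on the bench; x and y run along its sides, z up. The three trays are alike but for colour and may change places. For the brake pad.
- jar: White jar with a black lid standing upright among the parts, 54 mm in diameter, 68 mm tall, about 0.3 kg; loose, not to be moved or tipped. The origin is the centre of its underside, z up.
Not all that is in view belongs to the job. What is shaped like the part that bears brass_a_mid but turquoise is not meant.

How it is judged:
At the end, for the whole second after the job is handed in: Brass fittings upright in the blue tray, bolts upright on their heads in the red, brake pad flat, lining up, in the yellow: each centre within 52 mm of its tray's centre along the tray's x and y, resting on the tray floor (within 8 mm in height), tilted under 0.15 rad, at rest and released (z of brass_a_mid in the frame of tray_blue between 0.018 and 0.034 m and x of brass_a_mid in the frame of tray_blue between -0.052 and 0.052 m and y of brass_a_mid in the frame of tray_blue between -0.052 and 0.052 m and angle between each of brass_a_mid, brass_b_mid, bolt_a_mid, bolt_b_mid, pad_mid's own z axis and vertical below 0.15 rad and linear speed of each of brass_a, brass_b, bolt_a, bolt_b, pad below 0.02 m/s and z of brass_b_mid in the frame of tray_blue between 0.018 and 0.034 m and x of brass_b_mid in the frame of tray_blue between -0.052 and 0.052 m and y of brass_b_mid in the frame of tray_blue between -0.052 and 0.052 m and z of bolt_a_mid in the frame of tray_red between 0.028 and 0.044 m and x of bolt_a_mid in the frame of tray_red between -0.052 and 0.052 m and y of bolt_a_mid in the frame of tray_red between -0.052 and 0.052 m and z of bolt_b_mid in the frame of tray_red between 0.028 and 0.044 m and x of bolt_b_mid in the frame of tray_red between -0.052 and 0.052 m and y of bolt_b_mid in the frame of tray_red between -0.052 and 0.052 m and z of pad_mid in the frame of tray_yellow between 0.006 and 0.019 m and x of pad_mid in the frame of tray_yellow between -0.052 and 0.052 m and y of pad_mid in the frame of tray_yellow between -0.052 and 0.052 m); the robot touches nothing.
It fails at once if the jar is tipped or moved more than 20 mm (angle between jar's own z axis and vertical above 0.4 rad or distance of jar from where it was at the start of the episode above 0.02 m).
It also fails if it takes over 134 s, if anything falls off the work surface, if the arm or the gripper's body presses on something with over 40 N, if the wrist force passes 120 N, or if a joint passes its speed limit or range.

ROBOT

A 7-joint arm with a two-finger parallel gripper is mounted at the origin on the work surface. World frame = base frame: x ahead of the robot, y to its left, z up, the work surface at z = 0. Lengths are in m, angles in rad, forces in N, time in s.
With the tool pointing down it reaches from about 0.35 to 0.9 m from the base axis. Payload 7.2 kg.
Tool frame: the origin (TCP) lies between the finger pads; the fingertips stand r.nose_length ahead of it and the grasp point (between the pads) lies 3 mm ahead of it (r.nose_length is the distance from the TCP to the fingertips, in m); x points along the fingers, y is the direction in which the jaws open and shut, and the axes are right-handed (so a half turn about x gives the same grasp; the last joint's range is limited). The gripper opens to 85 mm and grips with 20 to 120 N. Pads are 22 mm wide; open, the fingers measure 114 mm over their backs; the gripper's body (76 mm by 85 mm) begins 54 mm behind the grasp point. The pads swing forward as they close: fully open they stand 13 mm farther back than shut.
Start: joints at [1.222, 0.411, -0.013, 1.596, 0.006, 1.134, -0.082], TCP at [0.173, -0.601, 0.253] pointing down, gripper open.
Joint ranges: [-2.95, 2.95], [-0.29, 1.99], [-1.47, 1.44], [0.14, 2.54], [-1.03, 4.17], [0.13, 1.85], [-2.86, 2.86]. Speed limits (rad/s): [2.39, 2.39, 3.01, 3.01, 3.14, 3.14, 3.14].

INTERFACE

Orientations are given as a 3x3 rotation matrix whose columns are the frame's x, y, z axes.
In Python, from workcell import telemetry, grab_frame, ticket, r gives the robot as it stands. The module is installed in compiled form; this text tells all that it offers.
- The arm moves only by the tool move_arm, never from a script. Its argument "deltas" is text: rows parted by semicolons, each of 7 numbers parted by spaces: the shift along the tool's x, y, z in cm, then the turn, a rotation vector about the tool's x, y, z in degrees, then the opening, from 0 (shut) to 1 (fully open). In form: tx ty tz rx ry rz fingers; .... A call has 1 to 20 rows; each row is the pose to reach, as a shift and turn from the pose commanded when the call began, along the tool's axes at that moment; what a row does not reach only later rows make up. A row lasts 1/8 s, in which the tool goes at most 62.5 mm and 10.7 degrees, less where a joint would pass 70% of its speed; a pose out of reach is approached as far as the arm can. A call with a gripper value outside its range is refused whole. The fingers move at their own pace and stop on an object; "squeeze" is the grip in N (left out, the last holds). Time passes only in rows, so rows that repeat a pose let the fingers close. It gives the time, the measured TCP pose, the force and the opening at its end, in the units of the state.
- telemetry.sense(): the state, without advancing time (a new reading comes with each control period).
- grab_frame(name): name is "scene" or "top" or "wrist"; returns a dict with "pixels" (480x640x3 uint8, red, green, blue), "range_z" (480x640 float32, m along the optical axis (not along the pixel's ray), 0 where there is no reading), "fx", "fy", "cx", "cy" (pixels), "k1" (the pictures are not rectified: a ray, as slopes to the right and down, at radius r is drawn at 1 + k1 r^2 times it, then the intrinsics apply), "rvec" (rotation vector, rad) and "tvec" (3), from world to camera coordinates, as OpenCV has them. Camera axes: x right, y down, z forward; pixel columns grow to the right and rows downward; lengths in m; the calibration is good to about 2 mm. A picture is of the moment at which its call begins.
- ticket.job_done(): hands the job in, once; it reports no verdict.
The state is a dict: "t": time; "joint_pos": joint angles; "qvel": joint speeds; "effort": joint torques, N m; "position": TCP position; "tool_rot": TCP orientation; "contact_force": force on the tool from outside, world axes, zero at the start; "ft_torque": the same for the moment, N m; "finger_gap": opening from 0.0 (shut) to 1.0 (fully open).
Only numpy, scipy, OpenCV 4.12 (cv2) and the standard library are available. Lean on these libraries where they do the work, as an engineer would, in place of code of your own. Each camera call takes 0.05 s, during which the arm holds its last target.

## Working session

There is one attempt and no reset: what is moved stays moved. The work goes in short steps, Python scripts to look and compute and a tool call to move; the robot and the scene stay as the last step left them, time stands still between calls to the robot, and variables do not carry over. Pictures are saved under pics/ and viewed, and the job is handed in when it is done.

Besides the shell and the picture viewer there is one more tool, called after ">>>" as name(argument=value, ...), one argument or row to a line, values as JSON. move_arm: Moves the arm, as the interface text tells. Its arguments: {"type":"object","properties":{"deltas":{"type":"string"},"squeeze":{"type":"number"}},"required":["deltas"]}

```bash
mkdir -p pics
python3 - <<'E'
from workcell import telemetry, grab_frame, ticket, r
import cv2,numpy as np
s=telemetry.sense(); print({k:np.round(v,3).tolist() for k,v in s.items()}); print(r.nose_length,[a for a in dir(r) if a[0]!='_'])
for n in ("scene","top","wrist"):
    f=grab_frame(n); cv2.imwrite(f"pics/{n}0.png",f["pixels"][:,:,::-1]); np.savez(f"pics/{n}0.npz",**f)
    print(n,f["fx"],f["fy"],f["cx"],f["cy"],f["k1"],f["rvec"],f["tvec"])
E
```

```text
{'t': 0.0, 'joint_pos': [1.222, 0.412, -0.013, 1.597, 0.006, 1.134, -0.082], 'qvel': [0.0, 0.001, 0.0, 0.001, -0.001, 0.0, 0.002], 'effort': [-0.0, -60.063, 0.682, -29.941, 0.014, 0.011, 0.0], 'position': [0.173, -0.6, 0.252], 'tool_rot': [[-0.001, 0.277, -0.961], [0.002, -0.961, -0.277], [-1.0, -0.002, 0.0]], 'contact_force': [-0.062, 0.158, -0.093], 'ft_torque': [0.018, -0.032, 0.028], 'finger_gap': 0.999}
0.022 ['PlanningError', 'nose_length']
scene 609.3542036096727 609.3542036096727 319.1679469241851 238.11508303586507 0.05189265338918832 [ 2.30093767  0.9577826  -0.36016782] [-0.36415683 -0.25255048  1.28989815]
top 581.9386977796229 581.9386977796229 309.43211021194793 244.19040032207937 -0.19338474707806216 [ 2.10547427 -2.12727466  0.21133692] [-0.00613949  0.49471524  1.19050655]
wrist 381.4218183311439 381.4218183311439 320.55408005707744 245.85939921513574 0.023284885468993335 [-2.2953284   1.72660869  0.27943921] [-0.62407262 -0.04103515  0.37959795]
```

View pics/scene0.png

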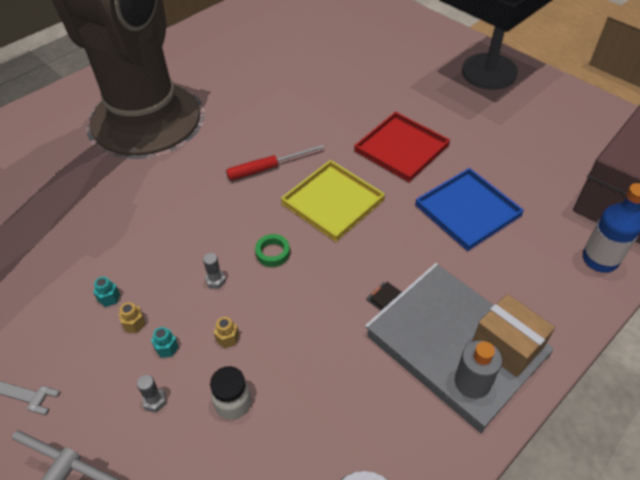

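View pics/top0.png

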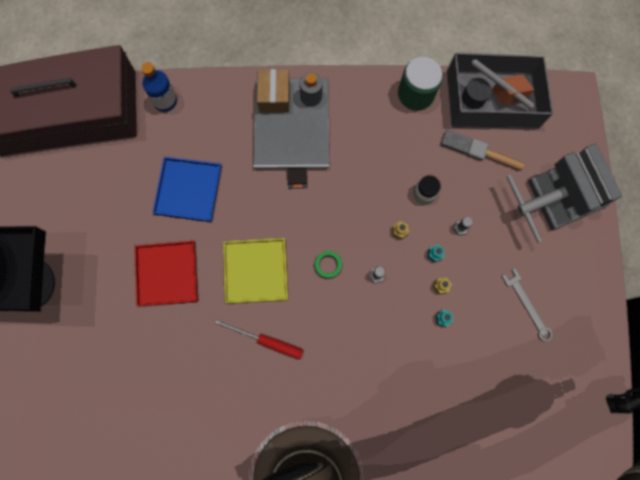

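View pics/wrist0.png

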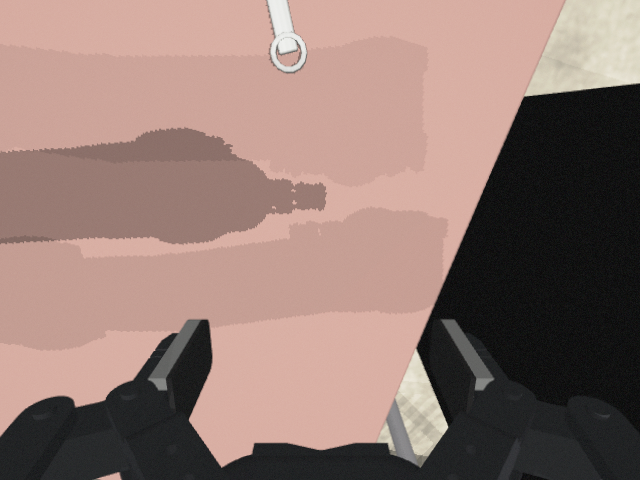

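```bash
cat > h.py <<'E'
import cv2,numpy as np
def load(n): return dict(np.load(n,allow_pickle=True))
def cam(f):
    R=cv2.Rodrigues(np.array(f["rvec"],float))[0]; t=np.array(f["tvec"],float).ravel()
    K=np.array([[f["fx"],0,f["cx"]],[0,f["fy"],f["cy"]],[0,0,1]],float)
    return R,t,K,np.array([f["k1"],0,0,0],float)
def rays(f,px):
    R,t,K,d=cam(f)
    u=cv2.undistortPoints(np.array(px,float).reshape(-1,1,2),K,d).reshape(-1,2)
    D=np.c_[u,np.ones(len(u))]@R
    return -R.T@t,D   # D has unit optical depth
def plane(f,px,z):
    o,D=rays(f,px); return o+D*((z-o[2])/D[:,2])[:,None]
def depthpts(f,px):
    o,D=rays(f,px); p=np.array(px).astype(int).reshape(-1,2)
    z=f["range_z"][p[:,1],p[:,0]]; return o+D*z[:,None],z
def proj(f,P):
    R,t,K,d=cam(f); return cv2.projectPoints(np.array(P,float).reshape(-1,1,3),cv2.Rodrigues(R)[0],t,K,d)[0].reshape(-1,2)
def tri(f1,p1,f2,p2):
    o1,D1=rays(f1,[p1]);o2,D2=rays(f2,[p2]);a=D1[0];b=D2[0]
    A=np.c_[a,-b];s=np.linalg.lstsq(A,o2-o1,rcond=None)[0]
    q1=o1+a*s[0];q2=o2+b*s[1];return (q1+q2)/2,np.linalg.norm(q1-q2)
def hsv(f): return cv2.cvtColor(f["pixels"],cv2.COLOR_RGB2HSV)
def blobs(m,lo=20,hi=1e9):
    n,l,s,c=cv2.connectedComponentsWithStats(m.astype(np.uint8)*255)
    return [(i,s[i],c[i],l) for i in range(1,n) if lo<=s[i][4]<=hi]
E
cat > a.py <<'E'
from h import *
for n in ("top","scene"):
    f=load(f"pics/{n}0.npz");H=hsv(f)
    allpx=np.stack(np.meshgrid(np.arange(640),np.arange(480)),-1).reshape(-1,2)
    P,z=depthpts(f,allpx)
    W=P.reshape(480,640,3)
    f_ok=(z>0).reshape(480,640)
    m=f_ok&(W[...,2]>0.010)&(W[...,2]<0.2)&(W[...,0]>0.25)&(W[...,0]<0.95)&(W[...,1]<0.45)&(W[...,1]>-.6)
    for i,s,c,l in blobs(m,15):
        q=W[l==i]; hh=np.median(H[l==i],0); top=np.percentile(q[:,2],97); k=q[:,2]>top-0.006
        print(n,s[4],c.round(1),'hsv',hh,'top',top.round(4),'xy',q[k].mean(0).round(4),'ext',q.min(0).round(3),q.max(0).round(3))
E
python3 a.py
```

```text
top 3019 [116.9  94. ] hsv [ 2. 80. 61.] top 0.1321 xy [0.8447 0.4254 0.1291] ext [0.759 0.391 0.01 ] [0.949 0.45  0.137]
top 5831 [499.5  89.5] hsv [120.   9.  33.] top 0.0907 xy [ 0.8633 -0.4436  0.0902] ext [ 0.78 -0.57  0.01] [ 0.938 -0.346  0.113]
top 1763 [419.8  82.5] hsv [ 90.   9. 131.] top 0.1115 xy [ 0.8684 -0.2686  0.1085] ext [ 0.821 -0.312  0.01 ] [ 0.91  -0.222  0.115]
top 1089 [157.8  87.4] hsv [110. 167.  77.] top 0.1696 xy [0.8574 0.3305 0.1681] ext [0.825 0.299 0.01 ] [0.884 0.36  0.173]
top 7235 [291.  122.5] hsv [105.   7. 103.] top 0.1008 xy [ 0.8436 -0.0176  0.1053] ext [ 0.641 -0.059  0.01 ] [0.899 0.115 0.126]
top 1017 [476.9 148.4] hsv [ 15.   5. 109.] top 0.0213 xy [ 0.7231 -0.4043  0.0179] ext [ 0.675 -0.512  0.01 ] [ 0.773 -0.32   0.025]
top 3417 [555.7 192.6] hsv [90.  6. 71.] top 0.1448 xy [ 0.6231 -0.5829  0.1428] ext [ 0.489 -0.6    0.01 ] [ 0.673 -0.447  0.15 ]
top 520 [186.5 187.9] hsv [111. 170. 116.] top 0.0208 xy [0.629  0.2675 0.0173] ext [0.557 0.188 0.01 ] [0.712 0.342 0.025]
top 584 [426.6 189.1] hsv [28.  22.  29.5] top 0.0698 xy [ 0.6194 -0
[... 2772 characters left out ...]
 0.01 ] [ 0.551 -0.196  0.049]
scene 528 [163.6 340.6] hsv [ 89. 166. 102.] top 0.0467 xy [ 0.4813 -0.291   0.0447] ext [ 0.467 -0.307  0.01 ] [ 0.499 -0.274  0.049]
scene 1674 [229.2 391.7] hsv [90. 19. 39.] top 0.07 xy [ 0.6216 -0.2756  0.0678] ext [ 0.597 -0.302  0.01 ] [ 0.648 -0.25   0.072]
scene 655 [149.8 392.2] hsv [135.   4. 100.] top 0.066 xy [ 0.5413 -0.3539  0.064 ] ext [ 0.529 -0.37   0.01 ] [ 0.556 -0.336  0.068]
scene 1596 [ 60.5 459.8] hsv [150.   4. 129.] top 0.088 xy [ 0.5691 -0.4884  0.0852] ext [ 0.489 -0.515  0.068] [ 0.632 -0.449  0.09 ]
scene 290 [363.  475.8] hsv [129.  10. 190.] top 0.1118 xy [ 0.8451 -0.2457  0.1097] ext [ 0.827 -0.265  0.096] [ 0.865 -0.226  0.113]
```

```bash
cat > b.py <<'E'
from h import *
for n in ("top","scene"):
    f=load(f"pics/{n}0.npz");H=hsv(f)
    for name,c0 in (("blue",(0.6345,.265)),("red",(.441,.3075)),("yellow",(.447,.107))):
        hue={"blue":(105,118),"red":(0,6),"yellow":(22,32)}[name]
        m=(H[...,0]>=hue[0])&(H[...,0]<=hue[1])&(H[...,1]>120)
        for i,s,c,l in blobs(m,800):
            w=plane(f,[c],.01)[0]
            if np.hypot(*(w[:2]-c0))>.05: continue
            cs=cv2.findContours((l==i).astype(np.uint8),cv2.RETR_EXTERNAL,cv2.CHAIN_APPROX_NONE)[0][0].reshape(-1,2)
            # outer silhouette: rim plane z=.018
            q=plane(f,cs,.018)[:,:2]; r=cv2.minAreaRect((q*1000).astype(np.float32)); print(n,name,np.round(r[0],1),np.round(r[1],1),round(r[2],1))
T=load("pics/top0.npz");S=load("pics/scene0.npz")
for nm,f in (("top",T),("scene",S)):
    u,v=proj(f,[[.62,0.045,.015]])[0]; print(nm,u,v)
    im=f["pixels"][:,:,::-1]; y0=int(v)-40;x0=int(u)-50
    cv2.imwrite(f"pics/pad_{nm}.png",cv2.resize(im[y0:y0+80,x0:x0+100],None,fx=7,fy=7,interpolation=cv2.INTER_CUBIC)); print(x0,y0)
f=load("pics/wrist0.npz");R,t,K,d=cam(f);print(-R.T@t,R.T)
E
python3 b.py
```

```text
top blue [632.3 264.1] [135.3 135.7] 81.6
top red [440.3 306.2] [137.4 138.4] 4.3
top yellow [444.7 107.8] [136.8 137.1] 2.8
scene blue [638.5 257.4] [143.1 139.4] 81.8
scene red [446.6 298.8] [142.3 148.3] 4.2
scene yellow [451.  101.9] [142.6 143.9] 2.7
top 283.7310864315212 192.53791495751574
233 152
scene 380.6785453681481 269.32404042255627
330 229
[ 0.25059054 -0.57728309  0.37308677] [[ 2.77241872e-01 -9.11798909e-01 -3.02918624e-01]
 [-9.60800147e-01 -2.63150995e-01 -8.72618548e-02]
 [-1.48073496e-04  3.15236899e-01 -9.49013001e-01]]
```

>>> move_arm(
  deltas="0 0 0 10 0 0 1;0 0 0 16.1 0 0 1",
)

```text
t: 0.4
position: [0.1731, -0.6004, 0.2529]
tool_rot: [[-0.0, -0.005, -1.0], [0.001, -1.0, 0.005], [-1.0, -0.001, 0.0]]
contact_force: [0.4, 0.3, 0.2]
finger_gap: 1.0
```

>>> move_arm(
  deltas="0 -34 -30 0 0 0 0.6;0 -34 -30 0 0 0 0.6;0 -34 -30 0 0 0 0.6;0 -34 -30 0 0 0 0.6;0 -34 -30 0 0 0 0.6;0 -34 -30 0 0 0 0.6;0 -34 -30 0 0 0 0.6;0 -34 -30 0 0 0 0.6;0 -34 -30 0 0 0 0.6;0 -34 -30 0 0 0 0.6",
)

```text
t: 1.65
position: [0.4719, -0.2624, 0.2531]
tool_rot: [[-0.001, -0.003, -1.0], [-0.001, -1.0, 0.003], [-1.0, 0.001, 0.001]]
contact_force: [0.3, -1.3, -0.1]
finger_gap: 0.6
```

Run:
```python
from workcell import telemetry, grab_frame
from h import *
f=grab_frame("wrist"); cv2.imwrite("pics/w1.png",f["pixels"][:,:,::-1]); np.savez("pics/w1.npz",**f)
s=telemetry.sense();print(s["t"],s["position"],s["finger_gap"],s["joint_pos"])
H=hsv(f)
allpx=np.stack(np.meshgrid(np.arange(640),np.arange(480)),-1).reshape(-1,2)
P,z=depthpts(f,allpx);W=P.reshape(480,640,3)
m=(z>0).reshape(480,640)&(W[...,2]>0.010)&(W[...,2]<0.1)
for i,s,c,l in blobs(m,100):
    q=W[l==i]; hh=np.median(H[l==i],0); top=np.percentile(q[:,2],97); k=q[:,2]>top-0.005
    print(s[4],c.round(1),'hsv',hh,'top',top.round(4),'xy',q[k].mean(0).round(4),'mid',((q[k].max(0)+q[k].min(0))/2).round(4))
```

```text
1.7 [ 0.47188761 -0.26254667  0.25316693] 0.6032977248976772 [ 0.55860974  0.27577686 -0.17275368  1.79447057  0.05422969  1.07633707
 -1.20763515]
3968 [335.6  29.8] hsv [105.   9.  58.] top 0.0695 xy [ 0.6155 -0.2742  0.068 ] mid [ 0.6134 -0.2743  0.0675]
4966 [621.4  94.6] hsv [ 30.   7. 151.] top 0.0868 xy [ 0.5675 -0.4755  0.0847] mid [ 0.5594 -0.4792  0.0855]
1403 [425.9 134.2] hsv [ 38.   6. 178.] top 0.0661 xy [ 0.5394 -0.3521  0.0647] mid [ 0.5392 -0.3523  0.0644]
1262 [264.8 142.2] hsv [ 24. 136. 220.] top 0.0463 xy [ 0.5328 -0.2135  0.0448] mid [ 0.5325 -0.2134  0.0442]
1148 [350.  200.5] hsv [ 88. 168. 157.] top 0.0461 xy [ 0.4806 -0.2896  0.0446] mid [ 0.48   -0.2898  0.0443]
2145 [102.  220.7] hsv [ 66. 154. 167.] top 0.0208 xy [ 0.4598 -0.0535  0.0192] mid [ 0.4589 -0.053   0.0193]
966 [ 12.8 256.6] hsv [ 24. 176. 127.] top 0.0184 xy [0.419  0.0409 0.0164] mid [0.4284 0.0492 0.0163]
1288 [210.7 251.4] hsv [ 38.   6. 109.] top 0.0654 xy [ 0.435  -0.1597  0.0641] mid [ 0.4342 -0.1589  0.0634]
1115 [359.1 272.4] hsv [ 20. 146. 162.] top 0.0458 xy [ 0.4086 -0.3002  0.0445] mid [ 0.4079 -0.3005  0.0437]
1105 [358.6 335.8] hsv [ 88. 170. 112.] top 0.0458 xy [ 0.3379 -0.3013  0.0444] mid [ 0.3374 -0.3016  0.0438]
2037 [ 39.9 378.6] hsv [  1. 198. 186.] top 0.0255 xy [0.2809 0.0433 0.0234] mid [0.2793 0.0438 0.0236]
```

View pics/w1.png

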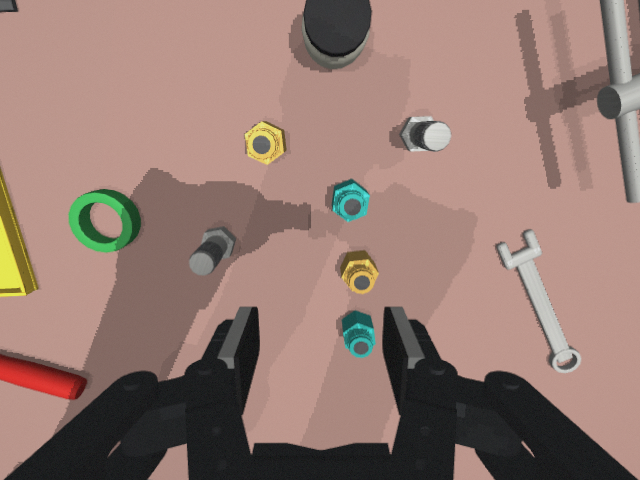

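View pics/pad_top.png

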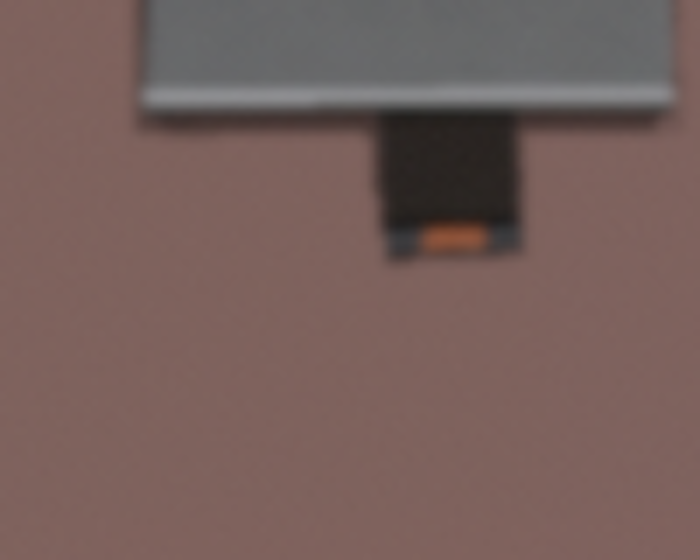

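View pics/pad_scene.png

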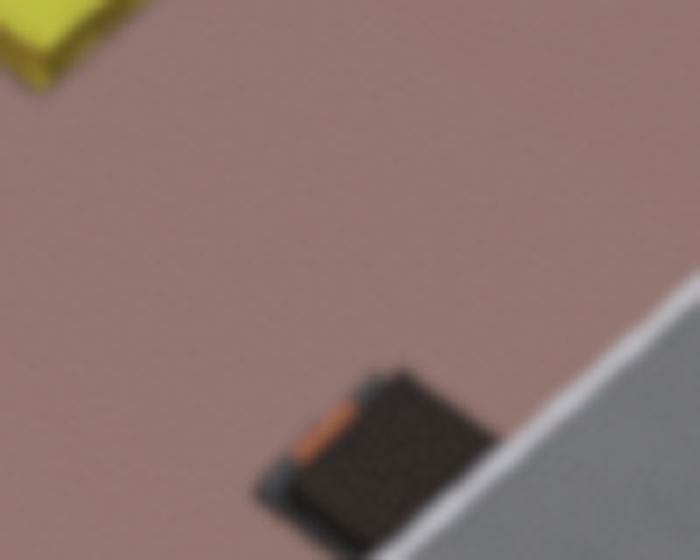

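>>> move_arm(
  deltas="6 3.8 6.4 0 0 0 0.6;12 3.8 6.4 0 0 0 0.6;17 3.8 6.4 0 0 0 0.6;20.1 3.8 6.4 0 0 0 0.6;20.1 3.8 6.4 0 0 0 0.6;20.1 3.8 6.4 0 0 0 0.6",
  squeeze=40,
)

```text
t: 2.45
position: [0.4096, -0.2997, 0.0537]
tool_rot: [[0.001, -0.001, -1.0], [-0.001, -1.0, 0.001], [-1.0, 0.001, -0.001]]
contact_force: [-0.3, 0.1, 0.4]
finger_gap: 0.602
```

```bash
cat > snap.py <<'E'
import sys
from workcell import telemetry, grab_frame
from h import *
n=sys.argv[1]
for c in sys.argv[2:]:
    f=grab_frame(c); cv2.imwrite(f"pics/{c}_{n}.png",f["pixels"][:,:,::-1]); np.savez(f"pics/{c}_{n}.npz",**f)
s=telemetry.sense();print(s["t"],s["position"].round(4),s["finger_gap"],s["contact_force"].round(2),s["joint_pos"].round(2)); print(s["tool_rot"].round(4))
E
python3 snap.py p1 wrist
```

```text
2.5 [ 0.4101 -0.2998  0.0541] 0.6032518007036821 [ 0.91 -0.03  0.95] [ 0.64  0.49 -0.13  2.05  0.1   0.61 -1.13]
[[ 0.0024 -0.0012 -1.    ]
 [-0.0018 -1.      0.0012]
 [-1.      0.0018 -0.0024]]
```

View pics/wrist_p1.png

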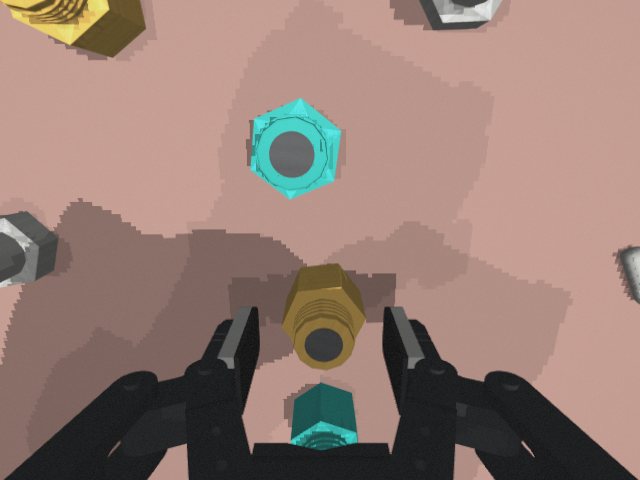

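>>> move_arm(
  deltas="0.2 0 -0.1 0 0 0 0.6;0.2 0 -0.1 0 0 0 0;0.2 0 -0.1 0 0 0 0;0.2 0 -0.1 0 0 0 0;0.2 0 -0.1 0 0 0 0;0.2 0 -0.1 0 0 0 0;-5 0 -0.1 0 0 0 0;-10 0 -0.1 0 0 0 0;-10 0 -0.1 0 0 0 0",
  squeeze=40,
)

```text
t: 3.62
position: [0.4122, -0.2997, 0.1559]
tool_rot: [[0.006, -0.0, -1.0], [-0.004, -1.0, 0.0], [-1.0, 0.004, -0.006]]
contact_force: [0.0, 0.0, -1.8]
finger_gap: 0.26
```

```bash
python3 snap.py p2 wrist scene
```

```text
3.725 [ 0.41   -0.2985  0.1523] 0.25983276072832123 [-0.57 -0.14 -0.28] [ 0.65  0.34 -0.15  1.98  0.07  0.83 -1.1 ]
[[ 3.e-04 -2.e-04 -1.e+00]
 [-4.e-04 -1.e+00  2.e-04]
 [-1.e+00  4.e-04 -3.e-04]]
```

View pics/wrist_p2.png

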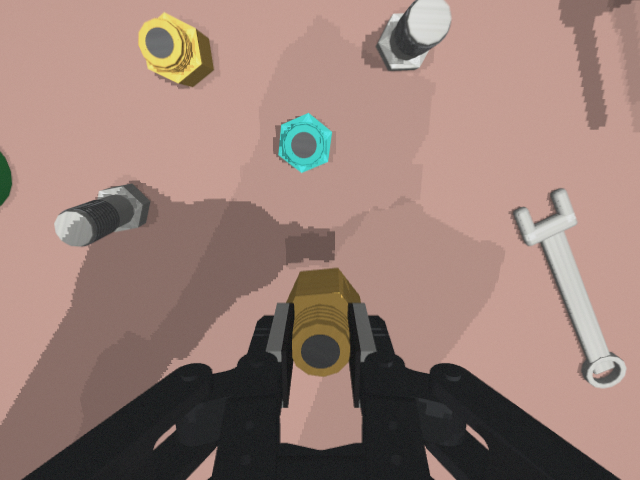

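>>> move_arm(
  deltas="0 -56.4 -19.5 0 0 0 0;0 -56.4 -19.5 0 0 0 0;0 -56.4 -19.5 0 0 0 0;0 -56.4 -19.5 0 0 0 0;0 -56.4 -19.5 0 0 0 0;0 -56.4 -19.5 0 0 0 0;0 -56.4 -19.5 0 0 0 0;0 -56.4 -19.5 0 0 0 0;0 -56.4 -19.5 0 0 0 0;0 -56.4 -19.5 0 0 0 0;0 -56.4 -19.5 0 0 0 0;0 -56.4 -19.5 0 0 0 0;0 -56.4 -19.5 0 0 0 0;0 -56.4 -19.5 0 0 0 0",
)

```text
t: 5.48
position: [0.6055, 0.264, 0.1523]
tool_rot: [[0.0, -0.002, -1.0], [-0.001, -1.0, 0.002], [-1.0, 0.001, -0.0]]
contact_force: [0.2, 0.1, -1.1]
finger_gap: 0.258
```

```bash
python3 snap.py p3 wrist
```

```text
5.525 [0.6055 0.2643 0.1524] 0.264013967702424 [ 0.38  0.12 -1.09] [-0.29  0.58 -0.29  1.59  0.19  1.   -2.21]
[[ 2.0e-04 -1.6e-03 -1.0e+00]
 [-3.0e-04 -1.0e+00  1.6e-03]
 [-1.0e+00  3.0e-04 -2.0e-04]]
```

View pics/wrist_p3.png

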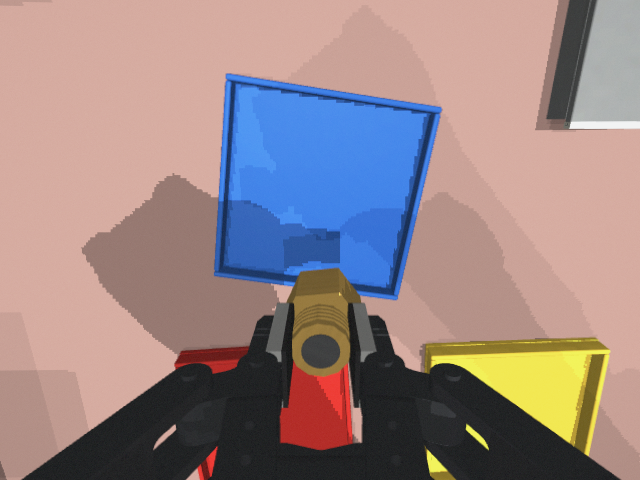

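Run:
```python
from h import *
f=load("pics/wrist_p3.npz")
q=plane(f,[(228,75),(440,108),(397,298),(215,275)],.018);print(q.round(4),q.mean(0).round(4))
f1=load("pics/top0.npz");
```

```text
[[0.7115 0.3204 0.018 ]
 [0.6924 0.1892 0.018 ]
 [0.561  0.2079 0.018 ]
 [0.5797 0.3403 0.018 ]] [0.6361 0.2644 0.018 ]
```

>>> move_arm(
  deltas="5 0 0 0 0 0 0;8.5 0 0 0 0 0 0;9.5 0 0 0 0 0 0;9.5 0 0 0 0 0 0;9.5 0 0 0 0 0 0;9.5 0 0 0 0 0 0",
)

```text
t: 6.28
position: [0.606, 0.2657, 0.0585]
tool_rot: [[0.002, -0.0, -1.0], [0.001, -1.0, 0.0], [-1.0, -0.001, -0.002]]
contact_force: [-0.5, 0.5, -0.2]
finger_gap: 0.261
```

>>> move_arm(
  deltas="0.2 0 0 0 0 0 0;0.2 0 0 0 0 0 0",
)

```text
t: 6.52
position: [0.6054, 0.2654, 0.0553]
tool_rot: [[0.0, -0.0, -1.0], [0.0, -1.0, 0.0], [-1.0, -0.0, -0.0]]
contact_force: [0.2, -0.7, -0.9]
finger_gap: 0.26
```

>>> move_arm(
  deltas="0 0 0 0 0 0 0.6;0 0 0 0 0 0 0.6;0 0 0 0 0 0 0.6;-5 0 0 0 0 0 0.6;-11 0 0 0 0 0 0.6;-17 0 0 0 0 0 0.6;-17 0 0 0 0 0 0.6",
)

```text
t: 7.4
position: [0.6077, 0.2669, 0.2316]
tool_rot: [[0.009, -0.0, -1.0], [0.004, -1.0, 0.0], [-1.0, -0.004, -0.009]]
contact_force: [0.6, 0.5, -1.5]
finger_gap: 0.602
```

```bash
python3 snap.py p4 wrist
```

```text
7.45 [0.6065 0.266  0.2283] 0.5979904051839374 [ 0.27 -0.59 -0.59] [-0.28  0.51 -0.3   1.52  0.16  1.13 -2.19]
[[ 5.0e-03 -4.0e-04 -1.0e+00]
 [ 2.2e-03 -1.0e+00  4.0e-04]
 [-1.0e+00 -2.2e-03 -5.0e-03]]
```

View pics/wrist_p4.png

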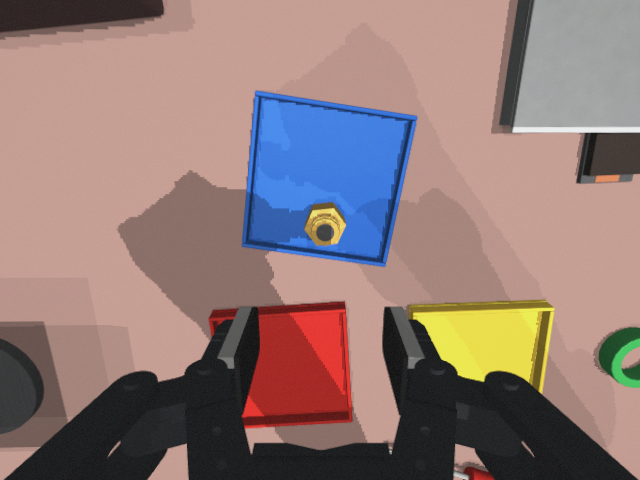

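>>> move_arm(
  deltas="7 47.9 7.3 0 0 0 0.6;7 47.9 7.3 0 0 0 0.6;7 47.9 7.3 0 0 0 0.6;7 47.9 7.3 0 0 0 0.6;7 47.9 7.3 0 0 0 0.6;7 47.9 7.3 0 0 0 0.6;7 47.9 7.3 0 0 0 0.6;7 47.9 7.3 0 0 0 0.6;7 47.9 7.3 0 0 0 0.6;7 47.9 7.3 0 0 0 0.6;7 47.9 7.3 0 0 0 0.6",
)

```text
t: 8.82
position: [0.5326, -0.2117, 0.155]
tool_rot: [[-0.0, 0.002, -1.0], [0.001, -1.0, -0.002], [-1.0, -0.001, 0.0]]
contact_force: [-0.8, -0.6, 0.3]
finger_gap: 0.601
```

```bash
python3 snap.py p5
```

```text
8.825 [ 0.5326 -0.2117  0.155 ] 0.6006796502303878 [-0.82 -0.56  0.34] [ 0.44  0.44 -0.2   1.82  0.1   0.9  -1.37]
[[-3.0e-04  2.3e-03 -1.0e+00]
 [ 9.0e-04 -1.0e+00 -2.3e-03]
 [-1.0e+00 -9.0e-04  3.0e-04]]
```

>>> move_arm(
  deltas="5 0.1 0 0 0 0 0.6;9 0.1 0 0 0 0 0.6;10.3 0.1 0 0 0 0 0.6;10.3 0.1 0 0 0 0 0.6;10.3 0.1 0 0 0 0 0.6;10.3 0.1 0 0 0 0 0;10.3 0.1 0 0 0 0 0;10.3 0.1 0 0 0 0 0;10.3 0.1 0 0 0 0 0;10.3 0.1 0 0 0 0 0",
)

```text
t: 10.07
position: [0.5331, -0.2148, 0.0535]
tool_rot: [[0.002, -0.0, -1.0], [-0.001, -1.0, 0.0], [-1.0, 0.001, -0.002]]
contact_force: [-1.2, 0.5, 7.2]
finger_gap: 0.257
```

```bash
python3 snap.py p6 wrist
```

```text
10.125 [ 0.5331 -0.2147  0.0535] 0.2570457719846621 [-0.3   1.23  6.72] [ 0.43  0.58 -0.17  1.88  0.15  0.69 -1.4 ]
[[ 2.e-03 -1.e-04 -1.e+00]
 [-6.e-04 -1.e+00  1.e-04]
 [-1.e+00  6.e-04 -2.e-03]]
```

View pics/wrist_p6.png

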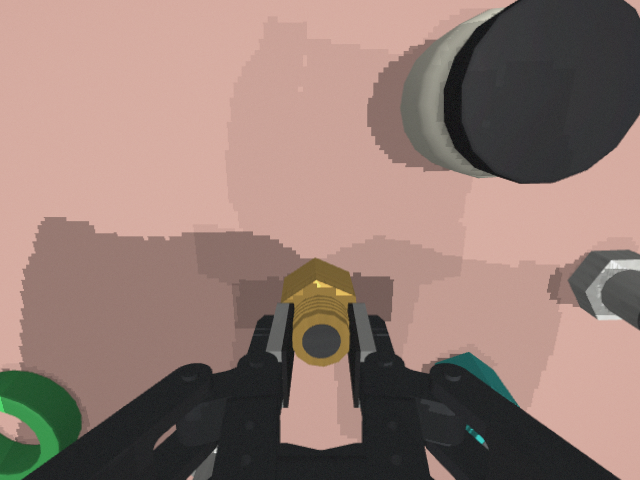

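>>> move_arm(
  deltas="-5 0 0 0 0 0 0;-10 0 0 0 0 0 0;-10 -48 -13.2 0 0 0 0;-10 -48 -13.2 0 0 0 0;-10 -48 -13.2 0 0 0 0;-10 -48 -13.2 0 0 0 0;-10 -48 -13.2 0 0 0 0;-10 -48 -13.2 0 0 0 0;-10 -48 -13.2 0 0 0 0;-10 -48 -13.2 0 0 0 0;-10 -48 -13.2 0 0 0 0;-10 -48 -13.2 0 0 0 0;-10 -48 -13.2 0 0 0 0",
)

```text
t: 11.75
position: [0.6647, 0.2631, 0.1522]
tool_rot: [[-0.0, -0.003, -1.0], [-0.001, -1.0, 0.003], [-1.0, 0.001, 0.0]]
contact_force: [-0.3, -0.0, -1.4]
finger_gap: 0.256
```

```bash
python3 snap.py p7 wrist
```

```text
11.8 [0.6648 0.2631 0.1524] 0.25552188255925823 [ 0.12  0.14 -1.87] [-0.29  0.66 -0.25  1.44  0.18  1.06 -2.15]
[[ 2.0e-04 -2.7e-03 -1.0e+00]
 [-1.2e-03 -1.0e+00  2.7e-03]
 [-1.0e+00  1.2e-03 -2.0e-04]]
```

View pics/wrist_p7.png

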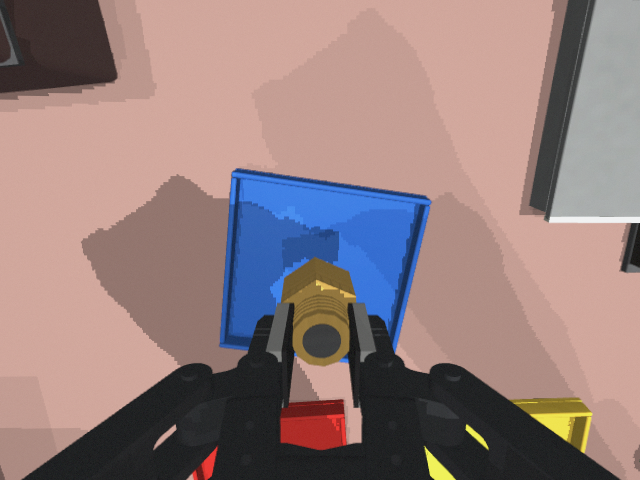

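>>> move_arm(
  deltas="5 0 0 0 0 0 0;8.5 0 0 0 0 0 0;9.5 0 0 0 0 0 0;9.5 0 0 0 0 0 0;9.6 0 0 0 0 0 0;9.6 0 0 0 0 0 0;9.6 0 0 0 0 0 0",
)

```text
t: 12.68
position: [0.6649, 0.2649, 0.057]
tool_rot: [[0.001, -0.001, -1.0], [-0.0, -1.0, 0.001], [-1.0, 0.0, -0.001]]
contact_force: [-0.5, -1.5, 3.0]
finger_gap: 0.263
```

Contact (+3 N, weight removed): seated. Release, rise and check.

>>> move_arm(
  deltas="0 0 0 0 0 0 0.6;0 0 0 0 0 0 0.6;0 0 0 0 0 0 0.6;-5 0 0 0 0 0 0.6;-11 0 0 0 0 0 0.6;-17 0 0 0 0 0 0.6;-17 0 0 0 0 0 0.6",
)

```text
t: 13.55
position: [0.6668, 0.2669, 0.2331]
tool_rot: [[0.01, -0.0, -1.0], [0.005, -1.0, 0.0], [-1.0, -0.005, -0.01]]
contact_force: [0.0, 0.1, -0.4]
finger_gap: 0.6
```

```bash
python3 snap.py p8 wrist scene
```

```text
13.65 [0.6645 0.2655 0.227 ] 0.5963736786301382 [-0.5   1.   -1.72] [-0.29  0.6  -0.26  1.36  0.16  1.19 -2.13]
[[ 1.3e-03 -2.0e-04 -1.0e+00]
 [ 5.0e-04 -1.0e+00  2.0e-04]
 [-1.0e+00 -5.0e-04 -1.3e-03]]
```

View pics/wrist_p8.png

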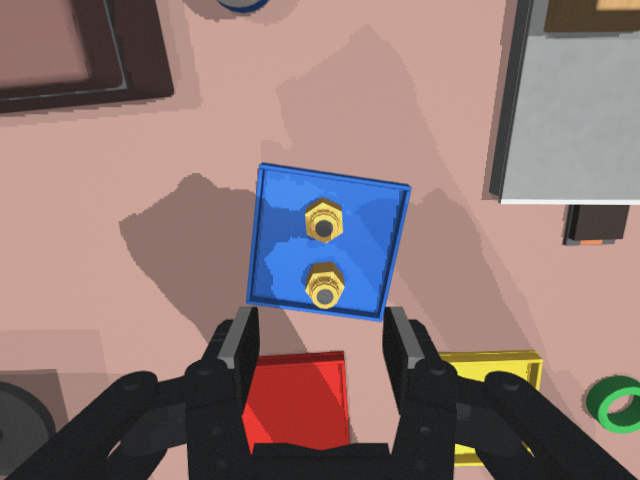

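>>> move_arm(
  deltas="7.5 42.5 23 0 0 0 0.6;7.5 42.5 23 0 0 0 0.6;7.5 42.5 23 0 0 0 0.6;7.5 42.5 23 0 0 0 0.6;7.5 42.5 23 0 0 0 0.6;7.5 42.5 23 0 0 0 0.6;7.5 42.5 23 0 0 0 0.6;7.5 42.5 23 0 0 0 0.6;7.5 42.5 23 0 0 0 0.6;7.5 42.5 23 0 0 0 0.6;7.5 42.5 23 0 0 0 0.6;7.5 42.5 23 0 0 0 0.6",
)

```text
t: 15.15
position: [0.4348, -0.1585, 0.1512]
tool_rot: [[-0.0, 0.002, -1.0], [0.0, -1.0, -0.002], [-1.0, -0.0, 0.0]]
contact_force: [0.4, -0.4, 0.8]
finger_gap: 0.605
```

```bash
python3 snap.py p9 wrist
```

```text
15.2 [ 0.4347 -0.1587  0.1512] 0.5991187118630521 [-0.36 -0.74  0.34] [ 0.4   0.27 -0.18  2.08  0.07  0.79 -1.39]
[[ 1.0e-04  1.7e-03 -1.0e+00]
 [ 2.0e-04 -1.0e+00 -1.7e-03]
 [-1.0e+00 -2.0e-04 -1.0e-04]]
```

View pics/wrist_p9.png

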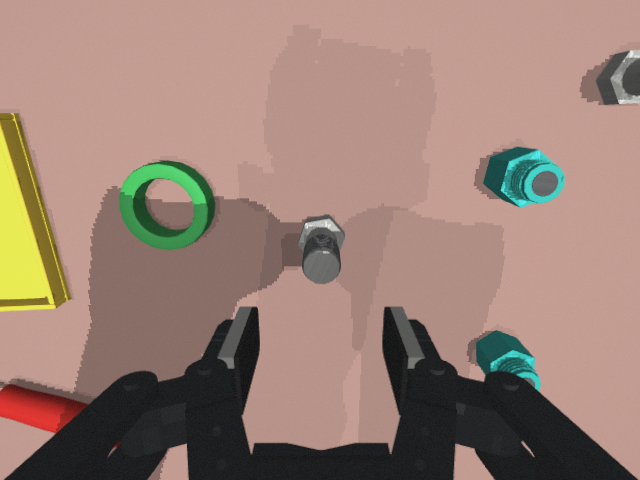

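>>> move_arm(
  deltas="5 0.1 0 0 0 0 0.6;9 0.1 0 0 0 0 0.6;10.3 0.1 0 0 0 0 0.6;10.3 0.1 0 0 0 0 0.6;10.3 0.1 0 0 0 0 0.6;10.3 0.1 0 0 0 0 0;10.3 0.1 0 0 0 0 0;10.3 0.1 0 0 0 0 0;10.3 0.1 0 0 0 0 0;10.3 0.1 0 0 0 0 0;10.3 0.1 0 0 0 0 0",
  squeeze=50,
)

```text
t: 16.58
position: [0.4349, -0.1606, 0.0491]
tool_rot: [[0.001, -0.0, -1.0], [-0.0, -1.0, 0.0], [-1.0, 0.0, -0.001]]
contact_force: [-1.3, 0.6, 7.1]
finger_gap: 0.24
```

>>> move_arm(
  deltas="-5 0 0 0 0 0 0;-10 0 0 0 0 0 0;-10 -46.7 2.2 0 0 0 0;-10 -46.7 2.2 0 0 0 0;-10 -46.7 2.2 0 0 0 0;-10 -46.7 2.2 0 0 0 0;-10 -46.7 2.2 0 0 0 0;-10 -46.7 2.2 0 0 0 0;-10 -46.7 2.2 0 0 0 0;-10 -46.7 2.2 0 0 0 0;-10 -46.7 2.2 0 0 0 0;-10 -46.7 2.2 0 0 0 0;-10 -46.7 2.2 0 0 0 0;-10 -46.7 2.2 0 0 0 0",
)

```text
t: 18.32
position: [0.4128, 0.3053, 0.1483]
tool_rot: [[0.0, -0.002, -1.0], [-0.0, -1.0, 0.002], [-1.0, 0.0, -0.0]]
contact_force: [0.0, -0.5, -2.8]
finger_gap: 0.241
```

```bash
python3 snap.py p10 wrist
```

```text
18.375 [0.4127 0.3055 0.1484] 0.2466441882132451 [-1.3   0.56 -2.54] [-0.41  0.38 -0.4   1.96  0.2   0.85 -2.49]
[[ 2.0e-04 -1.6e-03 -1.0e+00]
 [-3.0e-04 -1.0e+00  1.6e-03]
 [-1.0e+00  3.0e-04 -2.0e-04]]
```

View pics/wrist_p10.png

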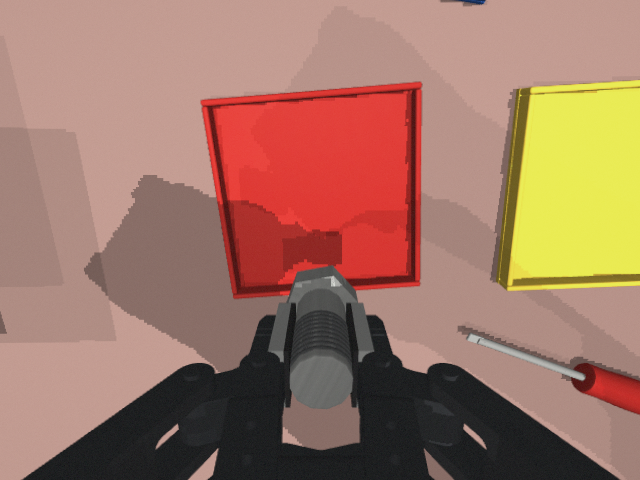

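Run:
```python
from h import *
f=load("pics/wrist_p10.npz")
q=plane(f,[(203,102),(422,84),(419,286),(234,298)],.018);print(q.round(4),q.mean(0).round(4))
```

```text
[[0.5032 0.3774 0.018 ]
 [0.5132 0.244  0.018 ]
 [0.3797 0.235  0.018 ]
 [0.3705 0.3683 0.018 ]] [0.4417 0.3062 0.018 ]
```

>>> move_arm(
  deltas="5 0 0 0 0 0 0;8.5 0 0 0 0 0 0;9.4 0 0 0 0 0 0;9.5 0 0 0 0 0 0;9.5 0 0 0 0 0 0;9.5 0 0 0 0 0 0;9.5 0 0 0 0 0 0",
)

```text
t: 19.25
position: [0.4127, 0.3065, 0.0538]
tool_rot: [[0.001, -0.0, -1.0], [0.0, -1.0, 0.0], [-1.0, -0.0, -0.001]]
contact_force: [-0.4, 0.1, -1.9]
finger_gap: 0.243
```

Still carrying weight (about −1.9 N); down 1.5 mm more, then release.

>>> move_arm(
  deltas="0.15 0 0 0 0 0 0;0.15 0 0 0 0 0 0;0.15 0 0 0 0 0 0",
)

```text
t: 19.62
position: [0.4127, 0.3066, 0.0528]
tool_rot: [[0.001, -0.0, -1.0], [0.0, -1.0, 0.0], [-1.0, -0.0, -0.001]]
contact_force: [-2.7, -2.5, 9.6]
finger_gap: 0.243
```

>>> move_arm(
  deltas="-0.1 0 0 0 0 0 0.6;-0.1 0 0 0 0 0 0.6;-0.1 0 0 0 0 0 0.6;-5 0 0 0 0 0 0.6;-11 0 0 0 0 0 0.6;-17 0 0 0 0 0 0.6;-17 0 0 0 0 0 0.6",
)

```text
t: 20.5
position: [0.4142, 0.3083, 0.2266]
tool_rot: [[0.007, -0.0, -1.0], [0.005, -1.0, 0.0], [-1.0, -0.005, -0.007]]
contact_force: [0.9, 0.2, 0.1]
finger_gap: 0.601
```

```bash
python3 snap.py p11 wrist
```

```text
20.55 [0.4133 0.3071 0.2239] 0.5989582852614357 [-0.79 -0.9  -0.86] [-0.37  0.29 -0.44  1.88  0.14  1.   -2.44]
[[ 3.9e-03 -6.0e-04 -1.0e+00]
 [ 2.4e-03 -1.0e+00  6.0e-04]
 [-1.0e+00 -2.4e-03 -3.9e-03]]
```

View pics/wrist_p11.png

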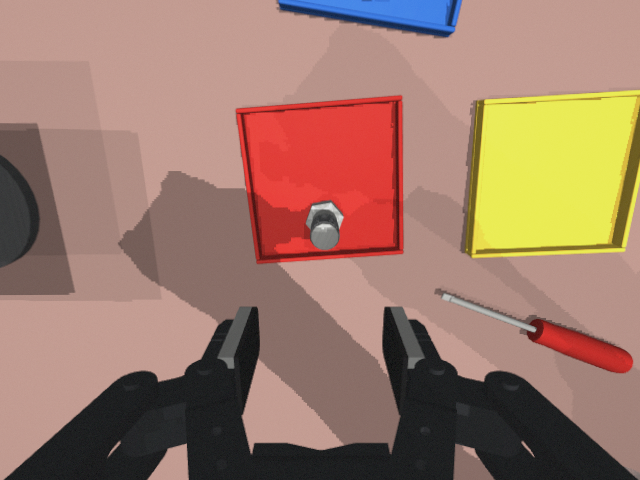

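>>> move_arm(
  deltas="7 65.9 -12.7 0 0 0 0.6;7 65.9 -12.7 0 0 0 0.6;7 65.9 -12.7 0 0 0 0.6;7 65.9 -12.7 0 0 0 0.6;7 65.9 -12.7 0 0 0 0.6;7 65.9 -12.7 0 0 0 0.6;7 65.9 -12.7 0 0 0 0.6;7 65.9 -12.7 0 0 0 0.6;7 65.9 -12.7 0 0 0 0.6;7 65.9 -12.7 0 0 0 0.6;7 65.9 -12.7 0 0 0 0.6;7 65.9 -12.7 0 0 0 0.6;7 65.9 -12.7 0 0 0 0.6;7 65.9 -12.7 0 0 0 0.6",
)

```text
t: 22.3
position: [0.5394, -0.3506, 0.1514]
tool_rot: [[-0.001, 0.002, -1.0], [0.001, -1.0, -0.002], [-1.0, -0.001, 0.001]]
contact_force: [0.6, -0.2, -0.2]
finger_gap: 0.604
```

```bash
python3 snap.py p12 wrist
```

```text
22.35 [ 0.5395 -0.3508  0.1517] 0.6019278906875367 [ 0.29  0.05 -0.37] [ 0.57  0.54 -0.1   1.65  0.06  0.96 -1.12]
[[-2.0e-04  2.1e-03 -1.0e+00]
 [ 7.0e-04 -1.0e+00 -2.1e-03]
 [-1.0e+00 -7.0e-04  2.0e-04]]
```

View pics/wrist_p12.png

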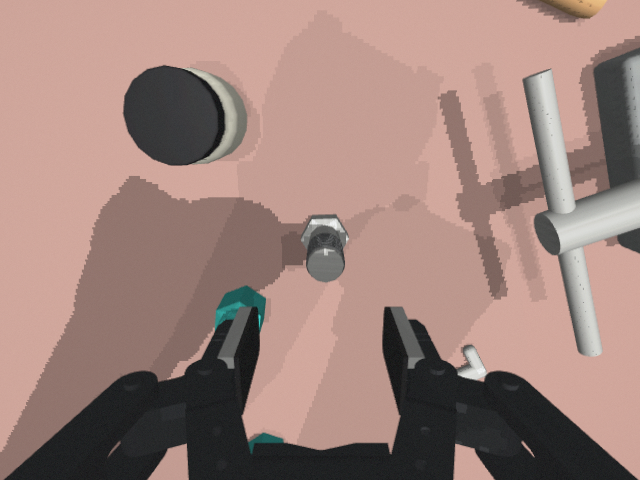

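>>> move_arm(
  deltas="5 0.1 0 0 0 0 0.6;9 0.1 0 0 0 0 0.6;10.3 0.1 0 0 0 0 0.6;10.3 0.1 0 0 0 0 0.6;10.3 0.1 0 0 0 0 0.6;10.3 0.1 0 0 0 0 0;10.3 0.1 0 0 0 0 0;10.3 0.1 0 0 0 0 0;10.3 0.1 0 0 0 0 0;10.3 0.1 0 0 0 0 0;10.3 0.1 0 0 0 0 0;5 0.1 0 0 0 0 0;0 0.1 0 0 0 0 0;0 0.1 0 0 0 0 0",
  squeeze=50,
)

```text
t: 24.1
position: [0.5414, -0.355, 0.1566]
tool_rot: [[0.007, -0.001, -1.0], [-0.004, -1.0, 0.0], [-1.0, 0.004, -0.007]]
contact_force: [-0.4, 1.2, -3.2]
finger_gap: 0.245
```

```bash
python3 snap.py p13 wrist
```

```text
24.15 [ 0.54   -0.3542  0.1539] 0.24233457561287564 [ 0.75  0.1  -2.71] [ 0.58  0.54 -0.1   1.64  0.07  0.96 -1.12]
[[ 3.3e-03 -4.0e-04 -1.0e+00]
 [-2.1e-03 -1.0e+00  4.0e-04]
 [-1.0e+00  2.1e-03 -3.3e-03]]
```

View pics/wrist_p13.png

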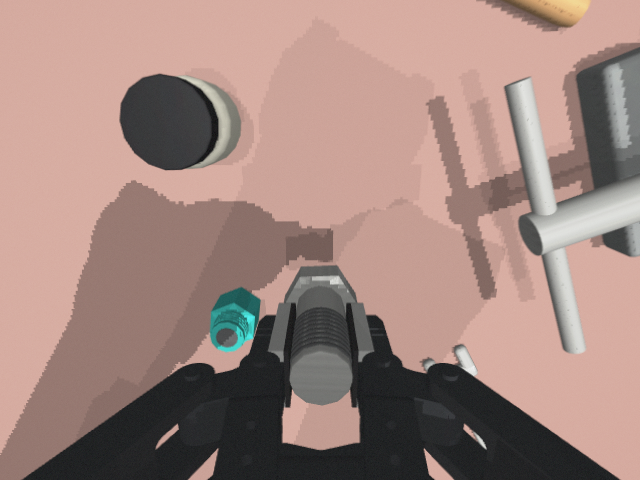

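>>> move_arm(
  deltas="0 -66 7 0 0 0 0;0 -66 7 0 0 0 0;0 -66 7 0 0 0 0;0 -66 7 0 0 0 0;0 -66 7 0 0 0 0;0 -66 7 0 0 0 0;0 -66 7 0 0 0 0;0 -66 7 0 0 0 0;0 -66 7 0 0 0 0;0 -66 7 0 0 0 0;0 -66 7 0 0 0 0;0 -66 7 0 0 0 0;0 -66 7 0 0 0 0;0 -66 7 0 0 0 0;0 -66 7 0 0 0 0;0 -66 7 0 0 0 0",
)

```text
t: 26.15
position: [0.4696, 0.3058, 0.1519]
tool_rot: [[0.0, -0.001, -1.0], [-0.0, -1.0, 0.001], [-1.0, 0.0, -0.0]]
contact_force: [-0.1, 0.1, -1.5]
finger_gap: 0.245
```

```bash
python3 snap.py p14 wrist
```

```text
26.2 [0.4696 0.306  0.1519] 0.24584384769631198 [-0.61  0.46 -0.99] [-0.43  0.43 -0.3   1.85  0.16  0.89 -2.38]
[[ 2.0e-04 -1.1e-03 -1.0e+00]
 [ 0.0e+00 -1.0e+00  1.1e-03]
 [-1.0e+00 -0.0e+00 -2.0e-04]]
```

View pics/wrist_p14.png

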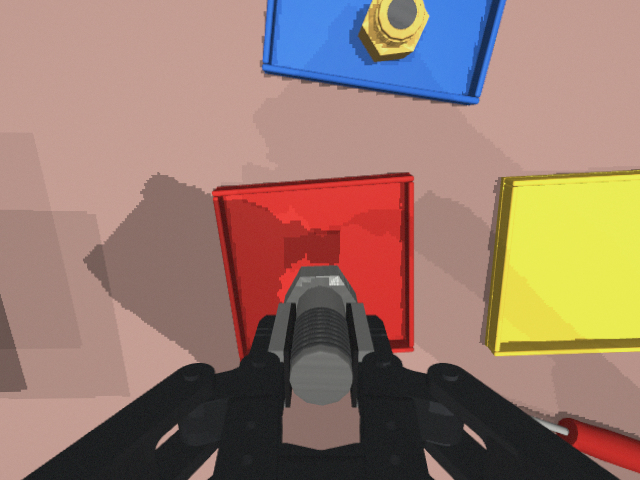

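>>> move_arm(
  deltas="5 0 0 0 0 0 0;8.5 0 0 0 0 0 0;9.6 0 0 0 0 0 0;9.8 0 0 0 0 0 0;9.8 0 0 0 0 0 0;9.9 0 0 0 0 0 0;9.9 0 0 0 0 0 0",
)

```text
t: 27.08
position: [0.47, 0.3067, 0.0538]
tool_rot: [[0.002, -0.0, -1.0], [0.001, -1.0, 0.0], [-1.0, -0.001, -0.002]]
contact_force: [-0.2, -1.2, 4.8]
finger_gap: 0.242
```

Contact felt; release and rise.

>>> move_arm(
  deltas="0 0 0 0 0 0 0.6;0 0 0 0 0 0 0.6;0 0 0 0 0 0 0.6;-5 0 0 0 0 0 0.6;-11 0 0 0 0 0 0.6;-17 0 0 0 0 0 0.6;-17 0 0 0 0 0 0.6",
)

```text
t: 27.95
position: [0.4714, 0.3081, 0.2279]
tool_rot: [[0.008, -0.0, -1.0], [0.005, -1.0, 0.0], [-1.0, -0.005, -0.008]]
contact_force: [0.7, -0.1, -0.5]
finger_gap: 0.599
```

```bash
python3 snap.py p15 wrist
```

```text
28.0 [0.4703 0.3071 0.2251] 0.5971402008798612 [ 0.4  -0.34 -1.2 ] [-0.42  0.35 -0.32  1.77  0.13  1.03 -2.35]
[[ 4.1e-03 -4.0e-04 -1.0e+00]
 [ 2.4e-03 -1.0e+00  4.0e-04]
 [-1.0e+00 -2.4e-03 -4.1e-03]]
```

View pics/wrist_p15.png

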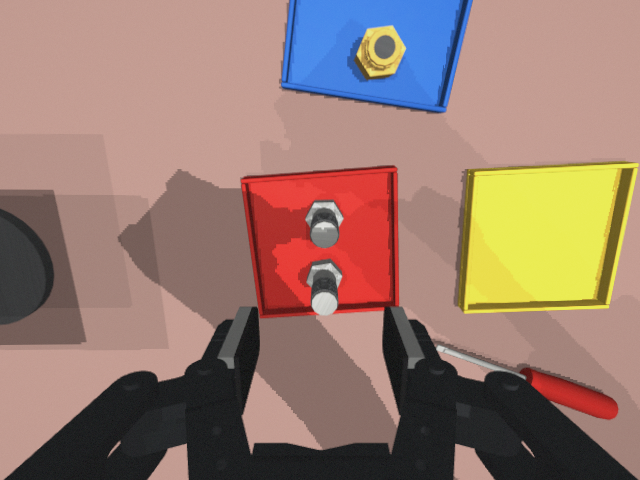

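>>> move_arm(
  deltas="0 28.7 -9 0 0 0 1;0 28.7 -9 0 0 0 1;0 28.7 -9 0 0 0 1;0 28.7 -9 0 0 0 1;0 28.7 -9 0 0 0 1;0 28.7 -9 0 0 0 1;0 28.7 -9 0 0 0 1;0 28.7 -9 0 0 0 1;0 28.7 -9 0 0 0 1",
)

```text
t: 29.12
position: [0.559, 0.0207, 0.2226]
tool_rot: [[-0.0, 0.002, -1.0], [0.0, -1.0, -0.002], [-1.0, -0.0, 0.0]]
contact_force: [0.1, 0.5, 0.3]
finger_gap: 1.004
```

```bash
python3 snap.py q1 wrist
```

```text
29.175 [0.5591 0.0205 0.2227] 1.0013442564412078 [-0.29  0.03 -0.02] [ 0.03  0.34 -0.19  1.78  0.07  1.03 -1.76]
[[-1.0e-04  1.6e-03 -1.0e+00]
 [ 2.0e-04 -1.0e+00 -1.6e-03]
 [-1.0e+00 -2.0e-04  1.0e-04]]
```

View pics/wrist_q1.png

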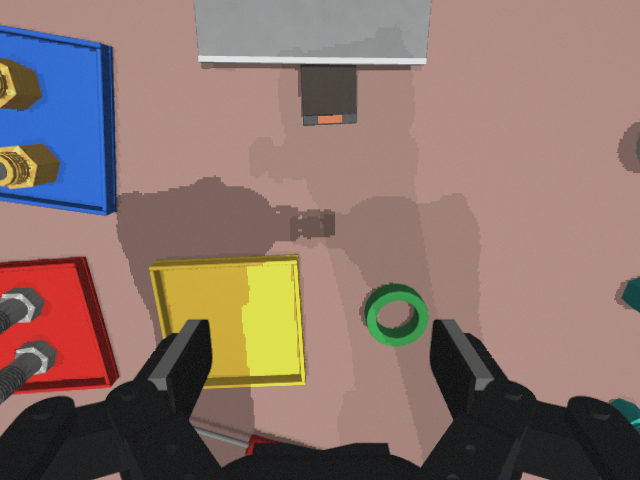

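Run:
```python
from h import *
f=load("pics/wrist_q1.npz")
im=f["pixels"][:,:,::-1]; cv2.imwrite("pics/q1z.png",cv2.resize(im[50:140,280:380],None,fx=7,fy=6.6,interpolation=cv2.INTER_NEAREST))
for p in [(310,90),(329,90),(350,90),(329,112),(329,119),(308,121),(300,61),(350,61),(329,50)]:
    print(p,depthpts(f,[p])[0].round(4),f["pixels"][p[1],p[0]])
```

```text
(310, 90) [[0.6613 0.0295 0.0159]] [74 67 64]
(329, 90) [[0.6615 0.0144 0.014 ]] [74 66 61]
(350, 90) [[ 0.6614 -0.0022  0.0154]] [76 69 64]
(329, 112) [[0.645  0.0143 0.0142]] [74 70 62]
(329, 119) [[0.6396 0.0141 0.0083]] [211 128  90]
(308, 121) [[0.638  0.0316 0.0057]] [94 94 97]
(300, 61) [[0.6803 0.0365 0.0285]] [222 224 224]
(350, 61) [[ 0.6806 -0.0008  0.0273]] [221 223 225]
(329, 50) [[0.6879 0.015  0.027 ]] [141 144 143]
```

View pics/q1z.png

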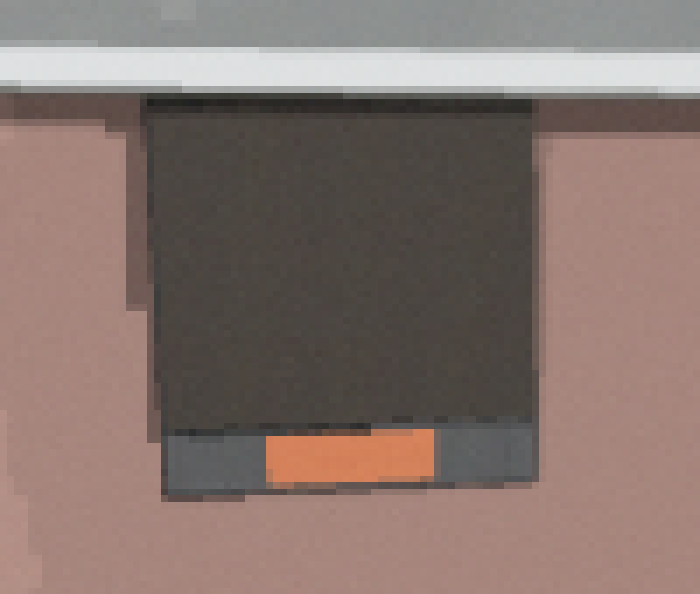

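Run:
```python
from h import *
f=load("pics/wrist_q1.npz")
a=plane(f,[(303.1,124.8),(356.7,122.8)],.006);print(a.round(4))
b=plane(f,[(301.2,66),(303.2,115),(356,67.4),(356,113.6)],.015);print(b.round(4))
c=plane(f,[(200,59),(425,61)],.027);print(c.round(4))
T=load("pics/top0.npz")
# top view: plate end corners
a2=plane(T,[(233+386/7,152+258/7),(233+521/7,152+252/7)],.006);print(a2.round(4))
e=plane(T,[(233+140/7,152+108/7),(233+672/7,152+105/7)],.027);print(e.round(4))
# triangulate copper mark and rack edge corner between wrist and top
for pw,pt in (((329.8,118.8),(233+455/7,152+238/7)),):
    print(tri(f,pw,T,pt))
```

```text
[[ 0.635   0.0358  0.006 ]
 [ 0.6366 -0.0092  0.006 ]]
[[ 0.6786  0.0363  0.015 ]
 [ 0.6426  0.0352  0.015 ]
 [ 0.6777 -0.0065  0.015 ]
 [ 0.6438 -0.0076  0.015 ]]
[[ 0.6814  0.1111  0.027 ]
 [ 0.6805 -0.0569  0.027 ]]
[[ 0.6312  0.0354  0.006 ]
 [ 0.6327 -0.0081  0.006 ]]
[[ 0.6761  0.1135  0.027 ]
 [ 0.675  -0.0568  0.027 ]]
(array([ 0.63978027,  0.01325733, -0.00079534]), np.float64(9.092290170593156e-05))
```

>>> move_arm(
  deltas="6 0.65 -6 -2 0 0 1;12 0.65 -9.3 -2 0 0 1;15 0.65 -9.3 -2 0 0 1;15 0.65 -9.3 -2 0 0 1;15 0.65 -9.3 -2 0 0 1;15 0.65 -9.3 -2 0 0 1",
)

```text
t: 29.92
position: [0.6535, 0.0132, 0.0759]
tool_rot: [[0.004, 0.035, -0.999], [0.0, -0.999, -0.035], [-1.0, -0.0, -0.004]]
contact_force: [0.3, -0.4, -0.1]
finger_gap: 1.001
```

```bash
python3 snap.py q2 wrist
```

```text
29.975 [0.6534 0.0131 0.0758] 0.9978271114388179 [-0.56  0.63 -0.33] [ 0.02  0.65 -0.16  1.67  0.13  0.83 -1.74]
[[ 4.300e-03  3.480e-02 -9.994e-01]
 [ 1.000e-04 -9.994e-01 -3.480e-02]
 [-1.000e+00  0.000e+00 -4.300e-03]]
```

View pics/wrist_q2.png

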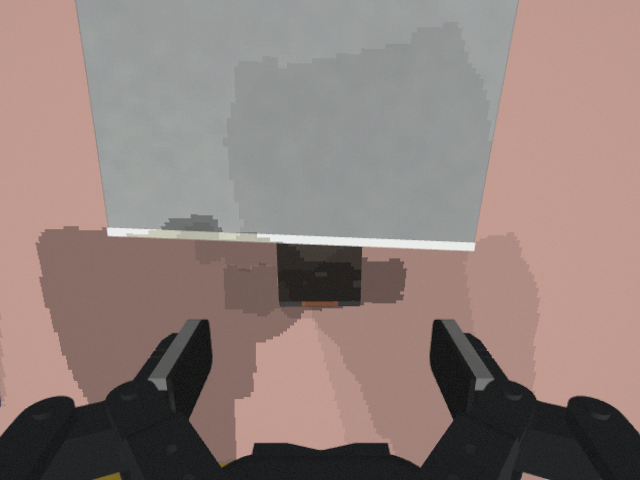

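>>> move_arm(
  deltas="3 -0.05 0.1 0 0 0 0.8;4.4 -0.05 0.1 0 0 0 0.7;4.6 -0.05 0.1 0 0 0 0.7;4.6 -0.05 0.1 0 0 0 0.7;4.6 -0.05 0.1 0 0 0 0.7",
)

```text
t: 30.6
position: [0.6519, 0.0134, 0.0278]
tool_rot: [[0.001, 0.035, -0.999], [0.0, -0.999, -0.035], [-1.0, -0.0, -0.001]]
contact_force: [0.0, 1.1, -0.1]
finger_gap: 0.698
```

```bash
python3 snap.py q3 wrist scene
```

```text
30.7 [0.6517 0.0134 0.0275] 0.702938936135396 [-0.04 -0.47 -0.47] [ 0.01  0.71 -0.15  1.69  0.15  0.75 -1.75]
[[ 1.100e-03  3.460e-02 -9.994e-01]
 [ 1.000e-04 -9.994e-01 -3.460e-02]
 [-1.000e+00 -0.000e+00 -1.100e-03]]
```

View pics/wrist_q3.png

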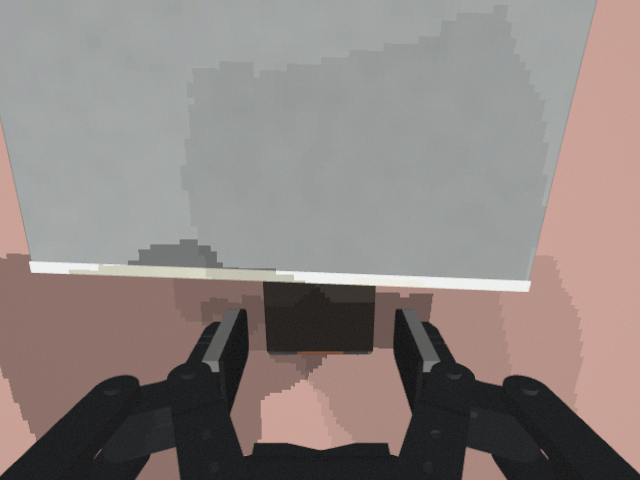

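>>> move_arm(
  deltas="0.4 0 0 0 0 0 0.7;0.4 0 0 0 0 0 0.6;0.4 0 0 0 0 0 0;0.4 0 0 0 0 0 0;0.4 0 0 0 0 0 0;0.4 0 0 0 0 0 0",
  squeeze=30,
)

```text
t: 31.45
position: [0.6512, 0.0134, 0.0229]
tool_rot: [[-0.0, 0.035, -0.999], [0.0, -0.999, -0.035], [-1.0, -0.0, 0.0]]
contact_force: [-1.2, 0.2, 2.5]
finger_gap: 0.511
```

```bash
python3 snap.py q4 wrist
```

```text
31.5 [0.6512 0.0134 0.0228] 0.5071566743754238 [-1.9   0.3   2.71] [ 0.01  0.72 -0.15  1.69  0.15  0.74 -1.75]
[[-2.000e-04  3.470e-02 -9.994e-01]
 [ 0.000e+00 -9.994e-01 -3.470e-02]
 [-1.000e+00 -0.000e+00  2.000e-04]]
```

View pics/wrist_q4.png

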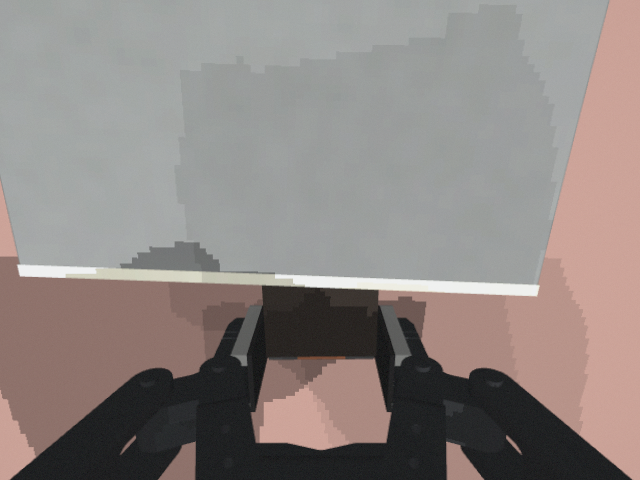

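>>> move_arm(
  deltas="0 0 1.5 0 0 0 0;0 0 3 0 0 0 0;0 0 4.5 0 0 0 0;0 0 6 0 0 0 0;0 0 7.5 0 0 0 0;0 0 8.5 0 0 0 0;0 0 8.5 0 0 0 0;0 0 8.5 0 0 0 0",
)

```text
t: 32.5
position: [0.5655, 0.0102, 0.0228]
tool_rot: [[-0.002, 0.035, -0.999], [-0.0, -0.999, -0.035], [-1.0, 0.0, 0.002]]
contact_force: [-5.9, -1.1, 6.2]
finger_gap: 0.516
```

```bash
python3 snap.py q5 wrist top
```

```text
32.6 [0.5655 0.0103 0.0227] 0.5133386880614835 [-5.99  0.16  6.95] [ 0.01  0.61 -0.16  1.91  0.15  0.63 -1.78]
[[-2.500e-03  3.460e-02 -9.994e-01]
 [-5.000e-04 -9.994e-01 -3.460e-02]
 [-1.000e+00  4.000e-04  2.500e-03]]
```

View pics/wrist_q5.png

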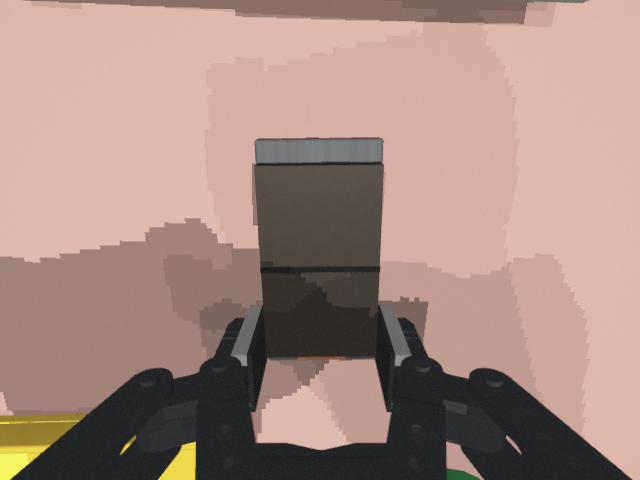

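Run:
```python
from h import *
f=load("pics/wrist_q5.npz")
print(plane(f,[(256,140),(383,139)],.006).round(4)); print(plane(f,[(320,165)],.015).round(4),plane(f,[(263,356),(378,356)],.015).round(4))
```

```text
[[ 0.6384  0.0355  0.006 ]
 [ 0.6402 -0.0084  0.006 ]]
[[0.6317 0.0131 0.015 ]] [[ 0.5574  0.0328  0.015 ]
 [ 0.5589 -0.0121  0.015 ]]
```

>>> move_arm(
  deltas="0 0 0 0 0 0 0.6;0 0 0 0 0 0 0.7;0 0 0 0 0 0 0.7;-1 0 -1.4 0 0 0 0.7;-1 0 -2.8 0 0 0 0.7;-1 0 -2.8 0 0 0 0.7;-1 0 -2.8 0 0 0 0.7",
)

```text
t: 33.48
position: [0.5936, 0.0113, 0.0322]
tool_rot: [[-0.001, 0.035, -0.999], [-0.0, -0.999, -0.035], [-1.0, 0.0, 0.001]]
contact_force: [-0.1, -0.1, -0.1]
finger_gap: 0.698
```

```bash
python3 snap.py q6 wrist
```

```text
33.525 [0.5935 0.0113 0.0322] 0.7025326310990876 [-0.24  0.24 -0.31] [ 0.02  0.63 -0.16  1.84  0.15  0.68 -1.77]
[[-1.300e-03  3.470e-02 -9.994e-01]
 [-1.000e-04 -9.994e-01 -3.470e-02]
 [-1.000e+00  1.000e-04  1.300e-03]]
```

View pics/wrist_q6.png

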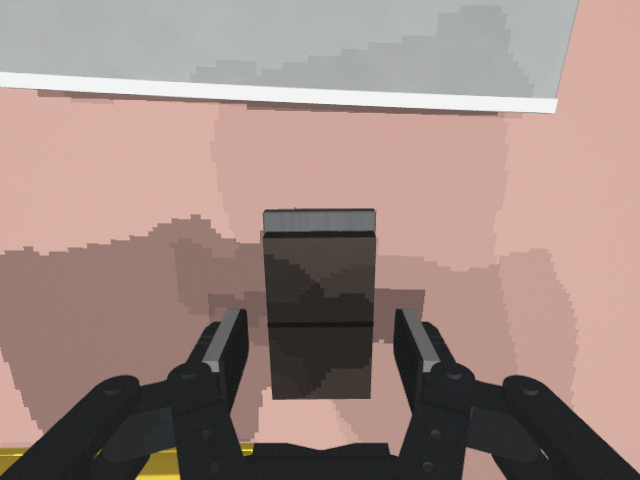

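>>> move_arm(
  deltas="0.95 0 -0.1 0 0 0 0.7;0.95 0 -0.1 0 0 0 0.65;0.95 0 -0.1 0 0 0 0;0.95 0 -0.1 0 0 0 0;0.95 0 -0.1 0 0 0 0;0.95 0 -0.1 0 0 0 0;0 0 -0.1 0 0 0 0;-2 0 -0.1 0 0 0 0;-4 0 -0.1 0 0 0 0;-4 0 -0.1 0 0 0 0",
  squeeze=60,
)

```text
t: 34.78
position: [0.5971, 0.0114, 0.0754]
tool_rot: [[0.005, 0.034, -0.999], [0.0, -0.999, -0.034], [-1.0, -0.0, -0.005]]
contact_force: [0.6, 0.4, -3.1]
finger_gap: 0.492
```

```bash
python3 snap.py q7 wrist scene
```

```text
34.875 [0.5955 0.0113 0.0732] 0.49076979492492423 [-0.07 -0.35 -4.01] [ 0.02  0.57 -0.17  1.82  0.13  0.76 -1.75]
[[ 1.000e-03  3.460e-02 -9.994e-01]
 [-1.000e-04 -9.994e-01 -3.460e-02]
 [-1.000e+00  1.000e-04 -1.000e-03]]
```

View pics/wrist_q7.png

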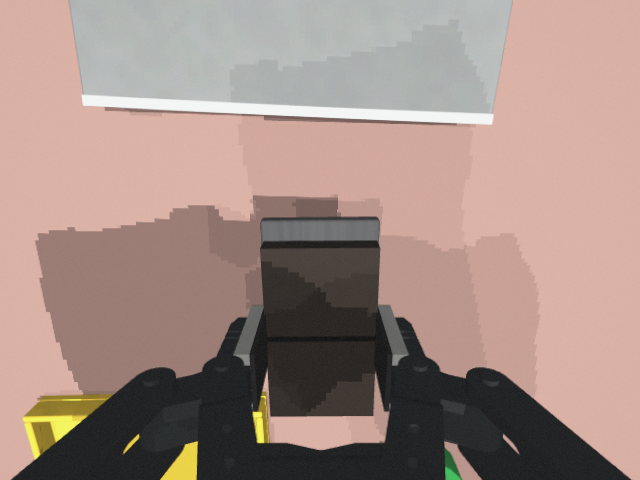

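View pics/scene_q7.png

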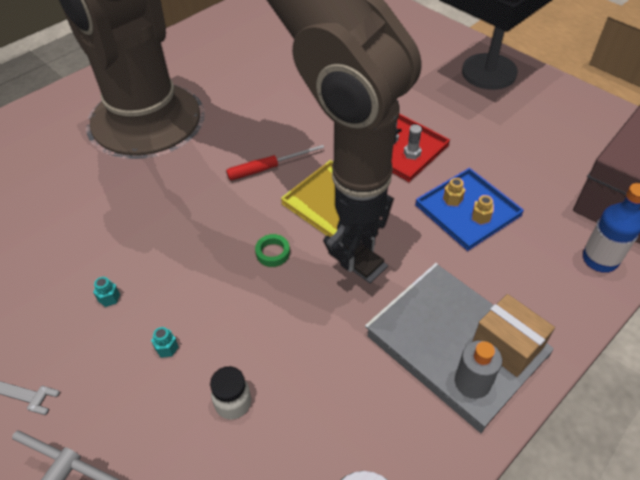

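>>> move_arm(
  deltas="-1 -4 5 0 0 0 0;-1 -8 11 0 0 0 0;-1 -10.1 14.6 0 0 0 0;-1 -10.1 14.6 0 0 0 0;-1 -10.1 14.6 0 0 0 0;-1 -10.1 14.6 0 0 0 0",
)

```text
t: 35.62
position: [0.447, 0.1066, 0.0826]
tool_rot: [[0.0, 0.033, -0.999], [-0.0, -0.999, -0.033], [-1.0, 0.0, -0.0]]
contact_force: [-0.1, -0.2, -3.0]
finger_gap: 0.488
```

```bash
python3 snap.py q8 wrist
```

```text
35.675 [0.4468 0.1066 0.0826] 0.49413016143826677 [-0.12  0.31 -2.88] [-0.17  0.38 -0.21  2.14  0.13  0.63 -2.  ]
[[ 2.000e-04  3.300e-02 -9.995e-01]
 [-1.000e-04 -9.995e-01 -3.300e-02]
 [-1.000e+00  1.000e-04 -2.000e-04]]
```

View pics/wrist_q8.png

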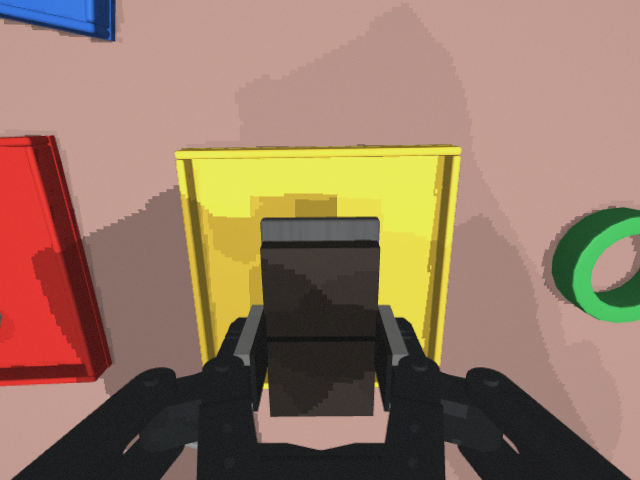

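>>> move_arm(
  deltas="3 0 0 0 0 0 0;4.8 0 0 0 0 0 0;5.3 0 0 0 0 0 0;5.4 0 0 0 0 0 0;5.4 0 0 0 0 0 0;5.4 0 0 0 0 0 0",
)

```text
t: 36.42
position: [0.4464, 0.1073, 0.0294]
tool_rot: [[0.001, 0.035, -0.999], [0.0, -0.999, -0.035], [-1.0, -0.0, -0.001]]
contact_force: [-0.9, -1.0, -2.6]
finger_gap: 0.49
```

>>> move_arm(
  deltas="0.1 0 0 0 0 0 0;0.2 0 0 0 0 0 0;0.2 0 0 0 0 0 0;0.2 0 0 0 0 0 0",
)

```text
t: 36.92
position: [0.4461, 0.1073, 0.0273]
tool_rot: [[0.001, 0.035, -0.999], [-0.0, -0.999, -0.035], [-1.0, 0.0, -0.001]]
contact_force: [-1.4, -0.1, 3.8]
finger_gap: 0.49
```

Contact (+3.8 N): on the floor. Release and rise.

>>> move_arm(
  deltas="0 0 0 0 0 0 0.58;0 0 0 0 0 0 0.62;0 0 0 0 0 0 0.62;-3 0 0 0 0 0 0.62;-9 0 0 0 0 0 0.62;-15 0 0 0 0 0 0.62;-20 0 8 0 0 0 0.62;-20 0 8 0 0 0 0.62;-20 0 8 0 0 0 0.62",
)

```text
t: 38.05
position: [0.3652, 0.1045, 0.2281]
tool_rot: [[0.003, 0.035, -0.999], [0.0, -0.999, -0.035], [-1.0, -0.0, -0.003]]
contact_force: [0.8, -0.7, 1.0]
finger_gap: 0.62
```

```bash
python3 snap.py q9 wrist top scene
```

```text
38.2 [0.3665 0.1045 0.2265] 0.6218551377965975 [ 0.41  0.78 -0.45] [-0.13  0.03 -0.27  2.16  0.01  0.95 -1.95]
[[ 2.000e-04  3.460e-02 -9.994e-01]
 [ 0.000e+00 -9.994e-01 -3.460e-02]
 [-1.000e+00 -0.000e+00 -2.000e-04]]
```

View pics/wrist_q9.png

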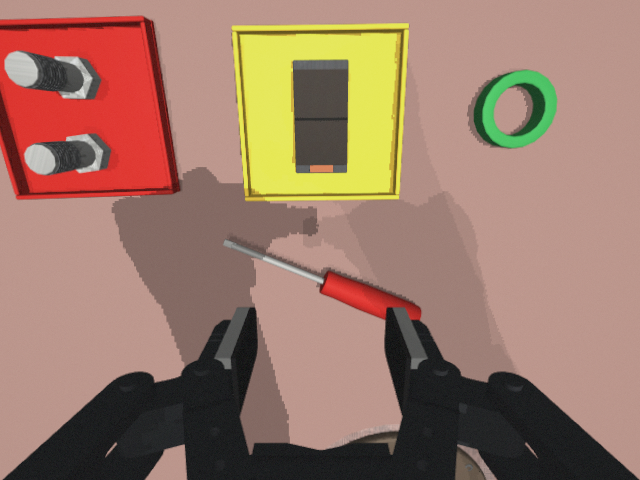

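View pics/top_q9.png

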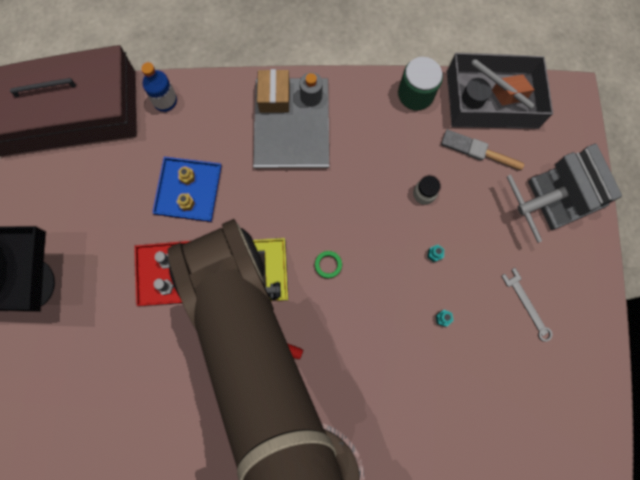

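View pics/scene_q9.png

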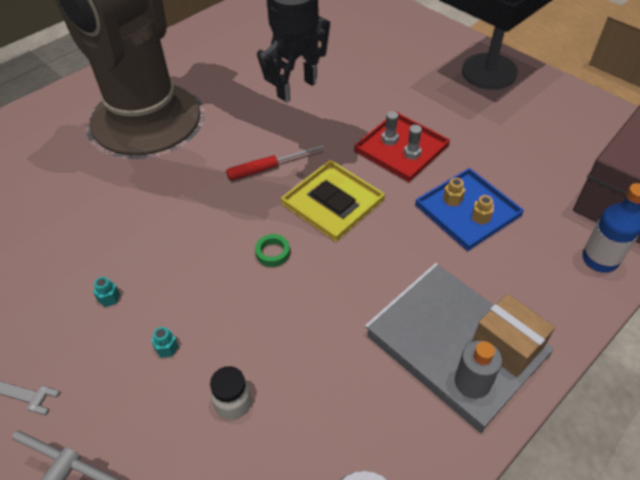

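Run:
```python
from h import *
C={"blue":(.635,.2645),"red":(.4415,.3065),"yellow":(.446,.107)}
for nm in ("scene_q9","top_q9","wrist_q9"):
    f=load(f"pics/{nm}.npz")
    px=np.stack(np.meshgrid(np.arange(640),np.arange(480)),-1).reshape(-1,2)
    P,z=depthpts(f,px);W=P.reshape(480,640,3);H=hsv(f)
    for t,c in C.items():
        near=(np.abs(W[...,0]-c[0])<.058)&(np.abs(W[...,1]-c[1])<.058)&(W[...,2]>(.012 if t=="yellow" else .03))&(W[...,2]<.1)
        if nm=="top_q9" and t!="blue": continue
        for i,s,cc,l in blobs(near,40):
            q=W[l==i];tp=np.percentile(q[:,2],95);k=q[:,2]>tp-.004
            print(nm,t,s[4],'top',tp.round(4),'off',(q[k].mean(0)[:2]-c).round(4))
    j=(np.abs(W[...,0]-.62)<.06)&(np.abs(W[...,1]+.274)<.06)&(W[...,2]>.05)&(W[...,2]<.09)
    if j.sum()>50: q=W[j];k=q[:,2]>.064;print(nm,'jar',q[k].mean(0).round(4))
```

```text
scene_q9 blue 261 top 0.051 off [-0.0335 -0.0019]
scene_q9 blue 277 top 0.0505 off [ 0.0283 -0.0006]
scene_q9 red 235 top 0.0697 off [-0.0302 -0.002 ]
scene_q9 red 250 top 0.07 off [ 0.0281 -0.0017]
scene_q9 yellow 800 top 0.0206 off [ 0.0022 -0.0011]
scene_q9 jar [ 0.6216 -0.2755  0.0678]
top_q9 blue 133 top 0.0497 off [0.0274 0.0018]
top_q9 blue 163 top 0.051 off [-0.0349  0.0016]
top_q9 jar [ 0.619  -0.2722  0.067 ]
wrist_q9 red 2129 top 0.0697 off [ 0.0277 -0.0012]
wrist_q9 red 1741 top 0.0694 off [-0.0301 -0.0014]
wrist_q9 yellow 5021 top 0.0202 off [0.0024 0.0006]
```

All of these values are within tolerance: tops are at 4 mm floor height plus part height, offsets are under 35 mm, and the jar has not moved. Handing in.

```bash
python3 -c "
from workcell import ticket,telemetry
s=telemetry.sense();print(s['t'],s['contact_force'].round(2));print(ticket.job_done())"
```

```text
38.2 [ 0.41  0.78 -0.45]
the job is handed in; nothing more can be done
None
```

I sorted all five parts into their trays and handed the job in at t = 38.2 s of the 134 s allowed. No verdict is reported.

- **Brass fittings:** both stand upright in the blue tray. Their tops measure 50–51 mm above the bench (49 expected), and they sit about 28 and 34 mm either side of the tray's centre.
- **Bolts:** both stand on their heads in the red tray. Their tops measure 70 mm (69 expected), and they sit about 28 and 30 mm either side of the centre.
- **Brake pad:** I drew it 85 mm clear of the rack, gripped it again at its middle and laid it in the yellow tray. It lies flat with the lining up, its top at 20–21 mm (19 expected) and within 3 mm of the centre.
- **Jar:** it measures where it was at the start, to within 1 mm.
- **Arm:** it was clear of everything when I handed in.

Two readings disagreed while I was finding the pad. The copper mark on it, triangulated from the top and wrist views, came out at about −1 mm high. The wrist depth reading gave 8 mm, and the described plate is 6 mm. The two views also differed by 4–5 mm along x at the rack edge and pad end. I used the wrist view, and the pad was centred between the jaws when I gripped it.

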